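# Shut the pick case: flap down, then cover

## Task

Close up the open blue case on the bench: with the fingertips push the upright yellow flap down flat into the case first, then push the blue cover over until it is fully shut, and take the hand away. Only push: do not pinch or lift anything, press gently, do not shove the case along the bench, and leave the beaker, the jar and the marker near it where they are.

Things in the scene. Friction and masses are not known exactly. Their poses are not given: they have to be found in the camera images.
- case: Blue sheet-steel case, 110 (x) x 150 (y) x 48 (z) mm, walls 3 mm, open at the top, about 2.5 kg, standing loose on the bench, to the left of the burner (it slides if pushed with more than some 10 N). Origin: centre of its underside. Its x axis points away from the robot, from the side by the flap to the side of the cover's hinge; z up. A green and a pink glass rod lie on its floor, below the flap. The coordinates below are in this frame.
- flap (a joint): Angle of the yellow flap about its hinge, rad: 0 = folded flat, lying inside the case; 1.57 = upright, as it starts (1.35 to 1.6, its stop). It folds away from the robot, towards the case's +x. The hinge has friction (about 0.05 N m, some 1 N at 45 mm from the hinge; it has no spring): it stays where it is left, and a rigid stop holds it at 0.
- flap_hinge (a point): Middle of the flap's hinge line, which runs along the case's y at x = -38 mm, z = 36 mm (12 mm below the case's rim).
- flap_edge (a point): Middle of the flap's free edge (rounded, 6 mm thick), 62 mm from the hinge. The flap is 60 mm wide along y, midway in the case.
- flap_skin: The yellow sheet of the flap, 3 mm thick, the face to push: when upright it looks to the robot (case -x), when folded it looks up, 2 mm above the hinge line (38 mm above the bench). Origin on the hinge line; its x runs along the flap to the free edge.
- flap_lining: Grey pad, 3 mm thick, on the other face of the flap (towards the cover when upright, below when folded). Origin on the hinge line.
- cover (a joint): Angle of the blue cover about its hinge, rad: 0 = shut, lying on the case; 1.57 = upright; it starts at 1.57 to 1.72 (stop at 1.75), upright or leaning slightly back, away from the robot. It shuts towards the robot (case -x). The hinge has friction (about 0.16 N m, some 2 N at 85 mm from the hinge): the cover stays at any angle and does not fall; a rigid stop holds it at 0.
- cover_hinge (a point): Middle of the cover's hinge line, along the case's y at x = +58 mm, z = 49 mm.
- cover_edge (a point): Middle of the cover's free edge, 118 mm from the hinge. The cover is 158 mm wide along y, with a 10 mm skirt pointing inwards along its free edge and both sides. Upright it reaches about 167 mm above the bench.
- cover_skin: The blue sheet of the cover with its skirt; its outer face, 4 mm outside the hinge line, is the face to push: upright it looks away from the robot (case +x), shut it looks up, 53 mm above the bench (a raised panel on it, 0.7 mm, is only for looks). Origin on the hinge line.
- cover_lining: Grey lining inside the cover (towards the robot when upright). Origin on the hinge line.
- beaker_c: Clear glass beaker, 69 mm wide, 100 mm tall, standing to the left of the case (case +y). To be left alone. Origin: centre of its underside.
- frit_jar: White jar with a cream screw lid, 59 mm wide, 78 mm tall, standing to the right of the case (case -y). To be left alone. Origin: centre of its underside.
- marker: Fat olive-green felt marker with a black cap, 110 x 19 x 20 mm, lying on the bench beyond the burner. To be left alone. Origin: centre of its underside, y along it.

How it is judged:
By the outcome, as a careful person would: the job done as asked, in the order asked, and still so for the second after the job is handed in, with the robot touching nothing.
It also fails if it takes over 56 s, if anything falls off the work surface, if the arm or the gripper's body presses on something with over 40 N, if the wrist force passes 120 N, or if a joint passes its speed limit or range.

## Robot

A 7-joint arm with a two-finger parallel gripper is mounted at the origin on a cart in front of the work surface, level with it; the furniture and walls round the work are solid. World frame = base frame: x ahead of the robot, y to its left, z up, the work surface at z = 0. Lengths are in m, angles in rad, forces in N, time in s.
With the tool pointing down it reaches from about 0.4 to 0.85 m from the base axis. Payload 4.5 kg.
Tool frame: the origin (TCP) lies midway between the tips of the shut fingers; the grasp point (between the pads) lies 19 mm behind it (r.hold_point_z is the distance from the TCP to the grasp point, in m); z points along the fingers, y is the direction in which the jaws open and shut (so a half turn about z gives the same grasp; the last joint's range is limited). The gripper opens to 88 mm and grips with 3 to 60 N. Pads are 18 mm wide; open, the fingers measure 123 mm over their backs; the gripper's body (75 mm by 187 mm) begins 45 mm behind the grasp point.
Start: joints at [1.171, 0.689, -0.195, 1.565, 0.157, 0.902, -0.215], TCP at [0.263, -0.567, 0.239] pointing down, gripper open.
Joint ranges: [-3.01, 3.01], [-0.46, 2.08], [-1.47, 1.51], [0.13, 2.56], [-1, 4.14], [0.04, 2.09], [-2.66, 2.66]. Speed limits (rad/s): [2.57, 2.57, 3.14, 3.14, 3.14, 3.14, 3.14].

## Interface

Orientations are given as a unit quaternion [x, y, z, w].
In Python, from plant import r gives the robot as it stands. The module is installed in compiled form; this text tells all that it offers.
- The arm moves only by the tool move_arm, never from a script. Its arguments are lists of equal length, an entry for each row: "turn": the turn, a rotation vector about the tool's x, y, z in units of 2 pi rad (1.0 is 2 pi rad), a list of three; "dp": the shift along the tool's x, y, z in units of 2.5 cm (1.0 is 2.5 cm), a list of three; "jaw": the closure, from -1 (fully open) to 1 (shut), so that 0 is half open. In form: {"turn": [[wx, wy, wz], ...], "dp": [[x, y, z], ...], "jaw": [jaw, ...]}. A call has 1 to 10 rows; each row shifts and turns the commanded pose from where the row before left it, along the tool's axes as they then stand; what a row does not reach is not made up. A row lasts 1/12 s, in which the tool goes at most 41.7 mm and 7.16 degrees, less where a joint would pass 70% of its speed; a pose out of reach is approached as far as the arm can. A call with a number of a shift or a turn outside -1 to 1 is refused whole. A call with a gripper value outside its range is refused whole. The fingers move at their own pace and stop on an object; "newtons" is the grip in N (left out, the last holds). Time passes only in rows, so rows that do not move let the fingers close. It gives the time, the measured TCP pose, the force and the opening at its end, in the units of the state.
- r.get_state(): the state, without advancing time (a new reading comes with each control period).
- r.snapshot(name): name is "side" or "top"; returns a dict with "frame" (480x640x3 uint8, blue, green, red), "mtx" (3x3 intrinsics, pixels), "origin" and "orientation" of the camera in the world. Camera axes: x right, y up, looking along -z (the intrinsics and any distortion apply to the point x, -y, -z); pixel columns grow to the right and rows downward; lengths in m; the calibration is good to about 2 mm. A picture is of the moment at which its call begins. There is no depth.
- r.finish_job(): hands the job in, once; it reports no verdict.
The state is a dict: "clock": time; "q": joint angles; "qd": joint speeds; "joint_torque": joint torques, N m; "tool_pos": TCP position; "eef_rot": TCP orientation; "contact_force": force on the tool from outside, world axes, zero at the start; "moment": the same for the moment, N m; "opening": opening from 0.0 (shut) to 1.0 (fully open).
Only numpy, scipy, OpenCV 4.12 (cv2) and the standard library are available. Lean on these libraries where they do the work, as an engineer would, in place of code of your own. Each camera call takes 0.05 s, during which the arm holds its last target.

## Working session

There is one attempt and no reset: what is moved stays moved. The work goes in short steps, Python scripts to look and compute and a tool call to move; the robot and the scene stay as the last step left them, time stands still between calls to the robot, and variables do not carry over. Pictures are saved under pics/ and viewed, and the job is handed in when it is done.

Besides the shell and the picture viewer there is one more tool, called after "Call:" as a command line: name --argument value ..., lists and objects as JSON in quotes. move_arm: Moves the arm, as the interface text tells. Shifts and turns lie within -1 to 1; 1 stands for 2.5 cm of shift or 2 pi rad of turn. Its arguments: {"type":"object","properties":{"turn":{"type":"array","items":{"type":"array","items":{"type":"number","minimum":-1,"maximum":1}}},"dp":{"type":"array","items":{"type":"array","items":{"type":"number","minimum":-1,"maximum":1}}},"jaw":{"type":"array","items":{"type":"number"}},"newtons":{"type":"number"}},"required":["turn","dp","jaw"]}

```bash
mkdir -p pics
cat > h.py <<'E'
from plant import r
import numpy as np, cv2
from scipy.spatial.transform import Rotation as R
def snap(n,f):
    s=r.snapshot(n); cv2.imwrite('pics/'+f,s['frame']); 
    np.savez('pics/'+f+'.npz',**{k:np.array(v) for k,v in s.items()}); return s
def ray(s,uv):
    K=np.array(s['mtx']);o=np.array(s['origin']);M=rot(s['orientation'])
    p=np.linalg.inv(K)@np.array([uv[0],uv[1],1.]); d=M@np.array([p[0],-p[1],-p[2]]); return o,d/np.linalg.norm(d)
def rot(q):
    q=np.array(q); return q if q.shape==(3,3) else R.from_quat(q).as_matrix()
def plane(s,uv,z):
    o,d=ray(s,uv); return o+d*(z-o[2])/d[2]
def tri(s1,a,s2,b):
    o1,d1=ray(s1,a);o2,d2=ray(s2,b)
    A=np.stack([d1,-d2],1); t=np.linalg.lstsq(A,o2-o1,rcond=None)[0]
    p,q=o1+t[0]*d1,o2+t[1]*d2; return (p+q)/2,np.linalg.norm(p-q)
def proj(s,P):
    M=rot(s['orientation']); c=M.T@(np.array(P)-np.array(s['origin'])); p=np.array(s['mtx'])@np.array([c[0],-c[1],-c[2]]); return p[:2]/p[2]
def load(f): return dict(np.load('pics/'+f+'.npz'))
E
python3 - <<'E'
from h import *
for n in('side','top'):
    s=snap(n,n+'0.png'); print(n,s.keys(),s['mtx'],s['origin'],s['orientation'])
print(r.get_state())
E
```

```text
side dict_keys(['frame', 'mtx', 'origin', 'orientation']) [[495.48410597   0.         317.3883508 ]
 [  0.         495.48410597 236.16996166]
 [  0.           0.           1.        ]] [0.05644872 1.04995662 0.48319141] [-0.15721523  0.5275849   0.7994538  -0.24043951]
top dict_keys(['frame', 'mtx', 'origin', 'orientation']) [[459.6938752    0.         319.02293572]
 [  0.         459.6938752  244.12847062]
 [  0.           0.           1.        ]] [0.50449759 0.24236822 0.91865694] [ 0.03355405 -0.02530417 -0.6989554   0.71392939]
{'clock': 0.1, 'q': array([ 1.17084397,  0.68989541, -0.19453835,  1.56619912,  0.15728295,
        0.90248899, -0.21513227]), 'qd': array([ 7.00887033e-05, -9.89563968e-04,  9.46552057e-04, -2.04832211e-03,
       -1.56719913e-03,  3.20880694e-04,  5.95296911e-05]), 'joint_torque': array([-2.77804735e-03, -5.28500462e+01, -1.27141122e+00, -1.53836060e+01,
       -5.25876344e-02,  2.01436691e-03, -6.43854463e-06]), 'tool_pos': array([ 0.26242006, -0.56663903,  0.23800452]), 'eef_rot': array([ 9.76569508e-01,  2.15200729e-01, -2.15752937e-04, -7.71095889e-04]), 'contact_force': array([ 0.24521   , -0.29638495, -0.06099924]), 'moment': array([ 0.00559317, -0.01455916, -0.01450805]), 'opening': 0.9998433205049676}
```

View pics/side0.png

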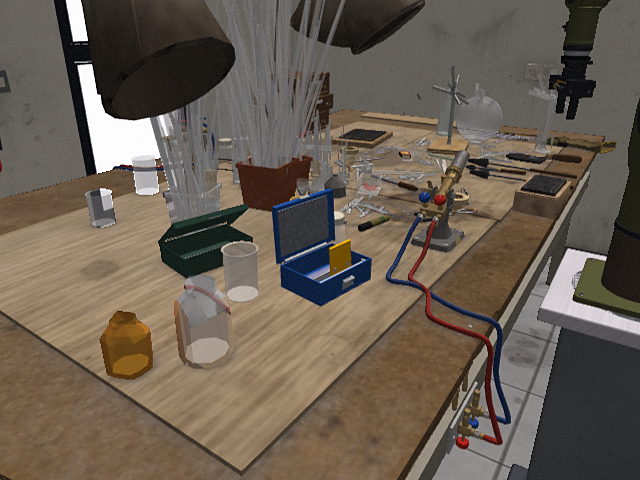

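View pics/top0.png

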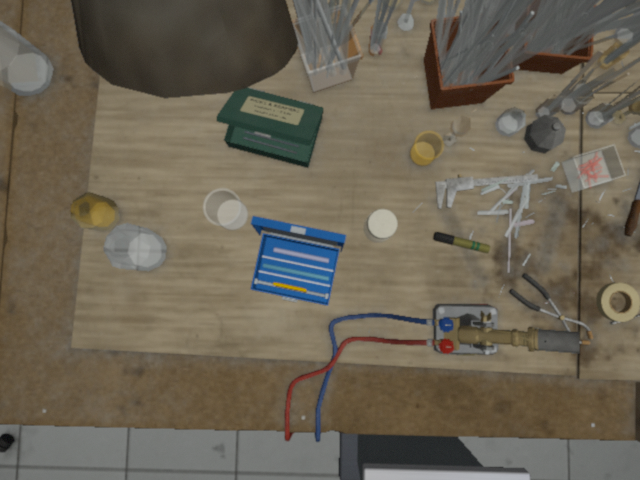

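Run:
```python
from h import *
a=cv2.imread('pics/top0.png')[200:320,180:410]; cv2.imwrite('pics/topz.png',cv2.resize(a,None,fx=3.4,fy=3.4,interpolation=2))
a=cv2.imread('pics/side0.png')[180:310,210:390]; cv2.imwrite('pics/sidez.png',cv2.resize(a,None,fx=4.4,fy=4.4,interpolation=2))
```

```text
(no output)
```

View pics/topz.png

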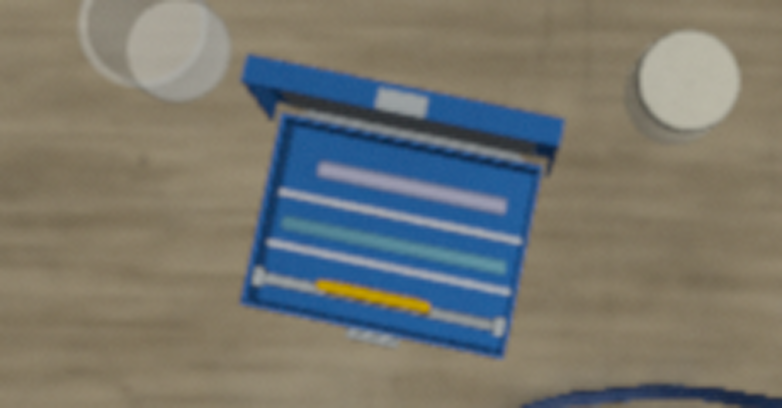

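View pics/sidez.png

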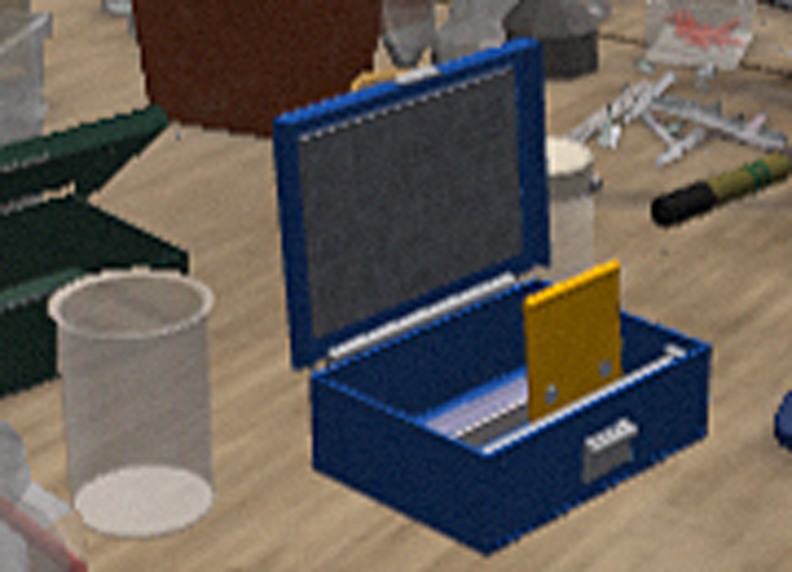

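Run:
```python
from h import *
t=load('top0.png');s=load('side0.png')
T=lambda u,v:(180+u/3.4-.3,200+v/3.4-.3); S=lambda u,v:(210+u/4.4-.3,180+v/4.4-.3)
P={}
for n,a,b in [('FL',(243,303),(487,455)),('FR',(504,355),(711,345)),('BL',(281,115),(313,375)),('BR',(540,165),None),
 ('covL',(247,57),(275,122)),('covR',(563,120),(540,42)),('flapL',(317,285),(527,298)),('flapR',(431,305),(619,264)),('jar',(688,80),None),('beakerB',(178,50),(143,500)),]:
    a=T(*a)
    print(n, plane(t,a,.048).round(4), *( [tri(t,a,s,S(*b))[0].round(4), round(tri(t,a,s,S(*b))[1],4)] if b else []))
c=[plane(t,T(*u),.048) for u in [(243,303),(504,355),(540,165),(281,115)]]
ctr=np.mean(c,0); y=(c[0]-c[1]+c[3]-c[2]); x=(c[3]-c[0]+c[2]-c[1]); 
print(ctr, np.degrees(np.arctan2(x[1],x[0])),np.degrees(np.arctan2(-y[0],y[1])),np.linalg.norm(y)/2,np.linalg.norm(x)/2)
print('jar',plane(t,T(688,80),.078),'beaker',plane(t,T(178,50),0),'marker',plane(t,(435,237),.01),plane(t,(489,247),.01))
```

```text
FL [0.4897 0.3796 0.048 ] [0.49   0.3798 0.0479] 0.0007
FR [0.4643 0.2341 0.048 ] [0.4635 0.2337 0.047 ] 0.0018
BL [0.5951 0.3618 0.048 ] [0.5949 0.3617 0.0484] 0.0003
BR [0.57   0.2161 0.048 ]
covL [0.6275 0.382  0.048 ] [0.6106 0.363  0.1654] 0.0007
covR [0.5955 0.2037 0.048 ] [0.5792 0.2066 0.1655] 0.0092
flapL [0.5006 0.3388 0.048 ] [0.5008 0.3331 0.0991] 0.0
flapR [0.4909 0.2751 0.048 ] [0.491  0.273  0.0954] 0.0014
jar [0.6195 0.1341 0.048 ]
beakerB [0.6307 0.4211 0.048 ] [0.6373 0.4303 0.0039] 0.0006
[0.52977633 0.2979211  0.048     ] -9.615120784651467 -9.847985894206607 0.14775740155524195 0.10705530319726021
jar [0.6155236  0.13785616 0.078     ] beaker [0.63765576 0.43093043 0.        ] marker [0.59914838 0.02441303 0.01      ] [ 0.58149067 -0.08192972  0.01      ]
```

```bash
python3 - <<'E'
from h import *
t=load('top0.png');s=load('side0.png')
for n,a,b in [('burner',(578,341),(461,155)),('lamp',(170,96),(150,118)),('lampL',(75,40),(95,100))]: print(n,*tri(t,a,s,b))
for z in(.1,.2,.3,.4,.5): print(z,plane(s,(150,118),z),plane(t,(170,96),z),plane(s,(350,50),z))
print(proj(t,[.42,.305,.1]),proj(s,[.42,.305,.1]))
E
python3 -c "
import cv2;a=cv2.imread('pics/side0.png')[60:260,380:620];cv2.imwrite('pics/sz2.png',cv2.resize(a,None,fx=3,fy=3))"
```

```text
burner [ 0.42290615 -0.15617257  0.18529057] 0.001914307461687549
lamp [0.76523091 0.47015904 0.32301661] 0.039912159405637304
lampL [0.80258618 0.56292636 0.36874088] 0.004242703461828528
0.1 [ 1.88946665 -0.39194855  0.1       ] [0.84095035 0.53324836 0.1       ] [ 4.2735962  -6.29742063  0.1       ]
0.2 [ 1.41111096 -0.01566007  0.2       ] [0.79985221 0.49771698 0.2       ] [ 3.17306333 -4.38000364  0.2       ]
0.3 [0.93275527 0.36062842 0.3       ] [0.75875408 0.4621856  0.3       ] [ 2.07253045 -2.46258665  0.3       ]
0.4 [0.45439958 0.73691691 0.4       ] [0.71765594 0.42665421 0.4       ] [ 0.97199757 -0.54516967  0.4       ]
0.5 [-0.02395611  1.11320539  0.5       ] [0.6765578  0.39112283 0.5       ] [-0.1285353   1.37224732  0.5       ]
[287.43836894 329.91459548] [375.06224431 251.82612726]
```

View pics/sz2.png

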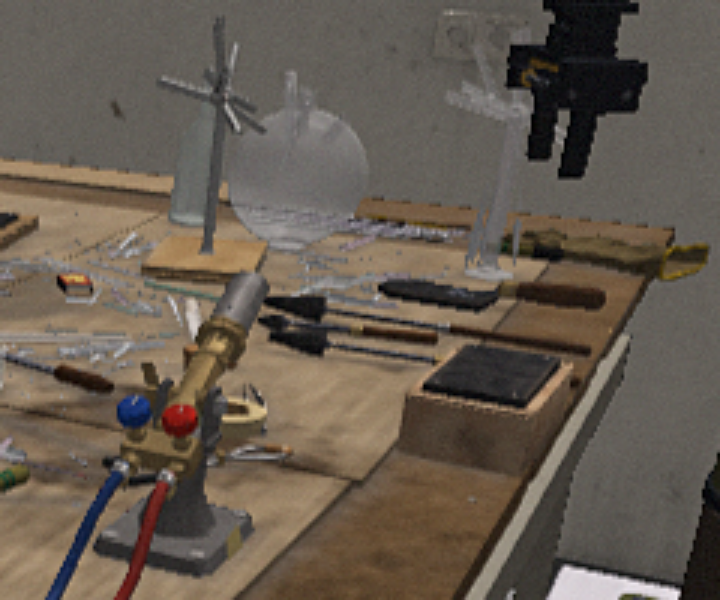

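```bash
cat >> h.py <<'E'
def plan(path, yaw_path=None):
    pass
def step(p0,q0,P,rv,n,show=True):
    """n rows from pose (p0,q0) to world pos P with total rotvec rv (tool frame); prints units"""
    M=rot(q0); p=np.array(p0,float); rv=np.array(rv,float); d=(np.array(P)-p)/n
    T=[];D=[]
    for i in range(n):
        # shift in tool axes at row start
        D.append((M.T@d/.025).round(3).tolist()); T.append((rv/n/2/np.pi).round(4).tolist())
        M=M@R.from_rotvec(rv/n).as_matrix()
    print('turn',T);print('dp',D); return R.from_matrix(M).as_quat()
E
python3 - <<'E'
from h import *
s=load('side0.png')
print('stand',plane(s,(448,146),0.01)[:2],plane(s,(461,238),0.0)[:2])
st=r.get_state();M=rot(st['eef_rot'])
for d in ([.19,.16,.08],): print(M.T@np.array(d)/.025)
E
```

```text
stand [ 0.73644604 -0.98667464] [ 0.37598452 -0.0785495 ]
[ 9.58581082 -2.61791737 -3.19667634]
```

Call:
move_arm --turn '[[0,0,0],[0,0,0],[0,0,0],[0,0,0],[0,0,0],[0,0,0],[0,0,0],[0,0,0],[0,0,0],[0,0,0]]' --dp '[[0.96,-0.26,-0.32],[0.96,-0.26,-0.32],[0.96,-0.26,-0.32],[0.96,-0.26,-0.32],[0.96,-0.26,-0.32],[0.96,-0.26,-0.32],[0.96,-0.26,-0.32],[0.96,-0.26,-0.32],[0.96,-0.26,-0.32],[0.96,-0.26,-0.32]]' --jaw '[1,1,1,1,1,1,1,1,1,1]' --newtons 10

```text
clock: 0.93
tool_pos: [0.4537, -0.4061, 0.3187]
eef_rot: [0.977, 0.215, -0.0, -0.0]
contact_force: [-0.3, 0.5, -0.3]
opening: 0.269
```

Run:
```python
from h import *
st=r.get_state(); print(st['q'].round(2))
q=step(st['tool_pos'],st['eef_rot'],[.45,-.16,.32],[0,0,np.radians(-70)],10); print(q)
```

```text
[ 0.76  0.59 -0.19  1.51  0.12  1.06 -0.59]
turn [[0.0, 0.0, -0.0194], [0.0, 0.0, -0.0194], [0.0, 0.0, -0.0194], [0.0, 0.0, -0.0194], [0.0, 0.0, -0.0194], [0.0, 0.0, -0.0194], [0.0, 0.0, -0.0194], [0.0, 0.0, -0.0194], [0.0, 0.0, -0.0194], [0.0, 0.0, -0.0194]]
dp [[0.4, -0.9, -0.005], [0.507, -0.844, -0.005], [0.606, -0.776, -0.005], [0.696, -0.696, -0.005], [0.776, -0.606, -0.005], [0.844, -0.507, -0.005], [0.9, -0.401, -0.005], [0.942, -0.288, -0.005], [0.97, -0.171, -0.005], [0.983, -0.052, -0.005]]
[ 6.76490112e-01  7.36451522e-01 -8.63684883e-05 -5.26600547e-04]
```

Call:
move_arm --turn '[[0,0,-0.0194],[0,0,-0.0194],[0,0,-0.0194],[0,0,-0.0194],[0,0,-0.0194],[0,0,-0.0194],[0,0,-0.0194],[0,0,-0.0194],[0,0,-0.0194],[0,0,-0.0194]]' --dp '[[0.4,-0.9,0],[0.51,-0.84,0],[0.61,-0.78,0],[0.7,-0.7,0],[0.78,-0.61,0],[0.84,-0.51,0],[0.9,-0.4,0],[0.94,-0.29,0],[0.97,-0.17,0],[0.98,-0.05,0]]' --jaw '[1,1,1,1,1,1,1,1,1,1]'

```text
clock: 1.77
tool_pos: [0.4493, -0.1598, 0.3185]
eef_rot: [0.675, 0.737, -0.0, -0.0]
contact_force: [0.3, 0.2, -0.1]
opening: 0.003
```

Run:
```python
from h import *
st=r.get_state(); print(st['tool_pos'],st['q'].round(2),R.from_quat(st['eef_rot']).as_euler('xyz',True))
q=step(st['tool_pos'],st['eef_rot'],[.43,.08,.32],[0,0,np.radians(-70)],10); print(q)
```

```text
[ 0.44929509 -0.15975294  0.31850134] [ 0.63  0.43 -0.57  1.87  0.29  0.92  0.01] [-1.79964656e+02  1.34637905e-03  9.50375976e+01]
turn [[0.0, 0.0, -0.0194], [0.0, 0.0, -0.0194], [0.0, 0.0, -0.0194], [0.0, 0.0, -0.0194], [0.0, 0.0, -0.0194], [0.0, 0.0, -0.0194], [0.0, 0.0, -0.0194], [0.0, 0.0, -0.0194], [0.0, 0.0, -0.0194], [0.0, 0.0, -0.0194]]
dp [[0.962, 0.007, -0.006], [0.954, 0.125, -0.006], [0.932, 0.24, -0.006], [0.896, 0.352, -0.006], [0.846, 0.458, -0.006], [0.784, 0.558, -0.006], [0.71, 0.649, -0.006], [0.626, 0.731, -0.006], [0.532, 0.802, -0.006], [0.43, 0.861, -0.006]]
[ 1.30200889e-01  9.91487586e-01 -7.83260794e-05 -2.98553798e-04]
```

Call:
move_arm --turn '[[0,0,-0.0194],[0,0,-0.0194],[0,0,-0.0194],[0,0,-0.0194],[0,0,-0.0194],[0,0,-0.0194],[0,0,-0.0194],[0,0,-0.0194],[0,0,-0.0194],[0,0,-0.0194]]' --dp '[[0.96,0,0],[0.95,0.13,0],[0.93,0.24,0],[0.9,0.35,0],[0.85,0.46,0],[0.78,0.56,0],[0.71,0.65,0],[0.63,0.73,0],[0.53,0.8,0],[0.43,0.86,0]]' --jaw '[1,1,1,1,1,1,1,1,1,1]'

```text
clock: 2.6
tool_pos: [0.4317, 0.0797, 0.3185]
eef_rot: [0.132, 0.991, -0.0, -0.0]
contact_force: [-0.0, 0.2, -0.6]
opening: 0.011
```

Run:
```python
from h import *
st=r.get_state(); print(st['tool_pos'],st['q'].round(2),R.from_quat(st['eef_rot']).as_euler('xyz',True))
yaw=R.from_quat(st['eef_rot']).as_euler('xyz',True)[2]
q=step(st['tool_pos'],st['eef_rot'],[.42,.32,.28],[0,0,np.radians(yaw-170.3)],10); print(q)
ex=np.array([.9857,-.1685,0]);C=np.array([.53,.298,0]); 
for x,z in((-.07,.08),(-.05,.08)): print(C+ex*x+[0,0,z])
snap('top','top1.png');snap('side','side1.png')
```

```text
[0.43173288 0.07972336 0.318546  ] [ 0.35  0.45 -0.94  1.96  0.45  0.95  0.5 ] [-1.79965049e+02 -1.14294751e-02  1.64857897e+02]
turn [[0.0, 0.0, -0.0015], [0.0, 0.0, -0.0015], [0.0, 0.0, -0.0015], [0.0, 0.0, -0.0015], [0.0, 0.0, -0.0015], [0.0, 0.0, -0.0015], [0.0, 0.0, -0.0015], [0.0, 0.0, -0.0015], [0.0, 0.0, -0.0015], [0.0, 0.0, -0.0015]]
dp [[0.296, 0.916, 0.154], [0.288, 0.918, 0.154], [0.279, 0.921, 0.154], [0.27, 0.924, 0.154], [0.261, 0.926, 0.154], [0.253, 0.929, 0.154], [0.244, 0.931, 0.154], [0.235, 0.933, 0.154], [0.226, 0.935, 0.154], [0.217, 0.938, 0.154]]
[ 8.45473808e-02  9.96419408e-01 -2.82274748e-04 -1.52629917e-04]
[0.461001 0.309795 0.08    ]
[0.480715 0.306425 0.08    ]
```

View pics/side1.png

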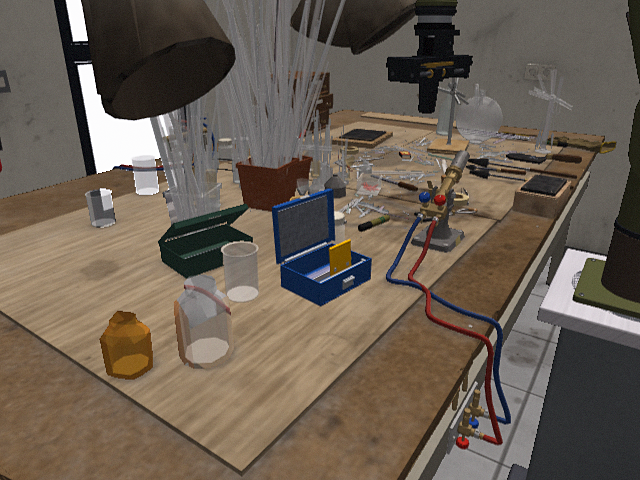

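Call:
move_arm --turn '[[0,0,-0.0015],[0,0,-0.0015],[0,0,-0.0015],[0,0,-0.0015],[0,0,-0.0015],[0,0,-0.0015],[0,0,-0.0015],[0,0,-0.0015],[0,0,-0.0015],[0,0,-0.0015]]' --dp '[[0.3,0.92,0.15],[0.29,0.92,0.15],[0.28,0.92,0.15],[0.27,0.92,0.15],[0.26,0.93,0.15],[0.25,0.93,0.15],[0.24,0.93,0.15],[0.24,0.93,0.15],[0.23,0.94,0.15],[0.22,0.94,0.15]]' --jaw '[1,1,1,1,1,1,1,1,1,1]'

```text
clock: 3.53
tool_pos: [0.4221, 0.3194, 0.2805]
eef_rot: [0.089, 0.996, -0.001, 0.0]
contact_force: [1.1, 0.3, -0.2]
opening: 0.006
```

```bash
cat >> h.py <<'E'
def case():
    st=r.get_state(); ex=np.array([.9857,-.1685]);ey=np.array([.1685,.9857]); d=st['tool_pos'][:2]-[.53,.298]
    e=R.from_quat(st['eef_rot']).as_euler('xyz',True)
    print('case mm',(1e3*np.array([ex@d,ey@d,st['tool_pos'][2]])).round(1),'eul',e.round(2),'q',st['q'].round(2),'F',st['contact_force'].round(1),st['clock'])
E
python3 - <<'E'
from h import *
case()
E
```

```text
case mm [-110.     2.9  280.5] eul [-1.7989e+02  1.0000e-02  1.6980e+02] q [-0.23  0.62 -0.85  1.78  0.55  1.    0.1 ] F [ 1.1  0.3 -0.2] 3.5333
```

Call:
move_arm --turn '[[0,0,0],[0,0,0],[0,0,0],[0,0,0],[0,0,0],[0,0,0],[0,0,0],[0,0,0],[0,0,0],[0,0,0]]' --dp '[[-0.12,-0.01,0.8],[-0.12,-0.01,0.8],[-0.12,-0.01,0.8],[-0.12,-0.01,0.8],[-0.12,-0.01,0.8],[-0.12,-0.01,0.8],[-0.12,-0.01,0.8],[-0.12,-0.01,0.8],[-0.12,-0.01,0.8],[-0.12,-0.01,0.8]]' --jaw '[1,1,1,1,1,1,1,1,1,1]'

```text
clock: 4.37
tool_pos: [0.4515, 0.3104, 0.0798]
eef_rot: [0.089, 0.996, -0.001, 0.0]
contact_force: [0.5, 0.7, 0.7]
opening: 0.004
```

Run:
```python
from h import *
case()
snap('top','top2.png');s=snap('side','side2.png')
a=s['frame'][100:330,210:440]; cv2.imwrite('pics/side2z.png',cv2.resize(a,None,fx=2.6,fy=2.6))
```

```text
case mm [-79.5  -1.   79.8] eul [-1.7991e+02  2.0000e-02  1.6978e+02] q [-0.33  0.9  -0.62  1.91  0.88  0.63 -0.12] F [0.5 0.7 0.7] 4.3667
```

View pics/side2z.png

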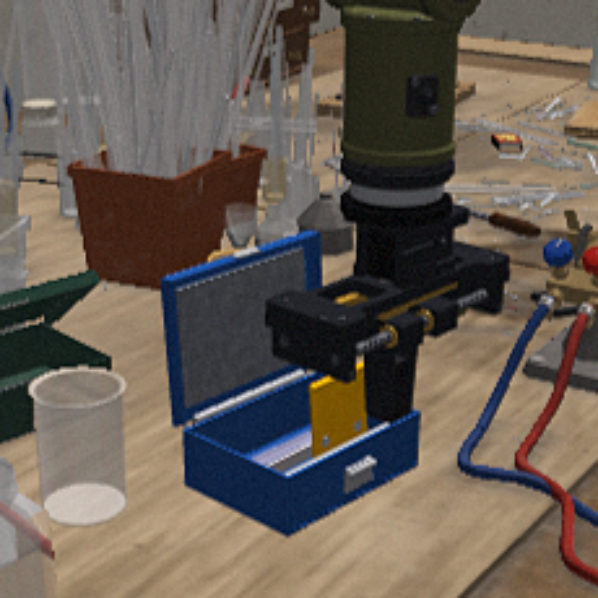

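View pics/top2.png

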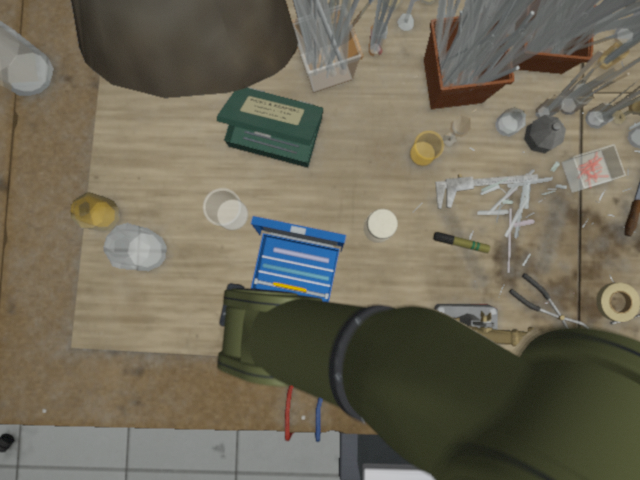

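Call:
move_arm --turn '[[0,0,0],[0,0,0],[0,0,0],[0,0,0],[0,0,0],[0,0,0],[0,0,0],[0,0,0],[0,0,0],[0,0,0]]' --dp '[[-0.28,0,0.02],[-0.28,0,0.02],[-0.28,0,0.02],[-0.2,0,0.02],[-0.1,0,0],[-0.1,0,0.01],[-0.1,0,0.01],[-0.12,0,0.02],[-0.14,0,0.02],[-0.14,0,0.03]]' --jaw '[1,1,1,1,1,1,1,1,1,1]'

```text
clock: 5.3
tool_pos: [0.4935, 0.3044, 0.077]
eef_rot: [0.087, 0.996, -0.0, -0.0]
contact_force: [-1.6, 0.2, 0.2]
opening: 0.005
```

Run:
```python
from h import *
case()
s=snap('side','side3.png')
a=s['frame'][100:330,210:440]; cv2.imwrite('pics/side3z.png',cv2.resize(a,None,fx=2.6,fy=2.6))
```

```text
case mm [-37.    0.2  77. ] eul [-1.8000e+02 -2.0000e-02  1.6997e+02] q [-0.27  0.94 -0.64  1.81  0.85  0.7  -0.01] F [-1.6  0.2  0.2] 5.3
```

View pics/side3z.png

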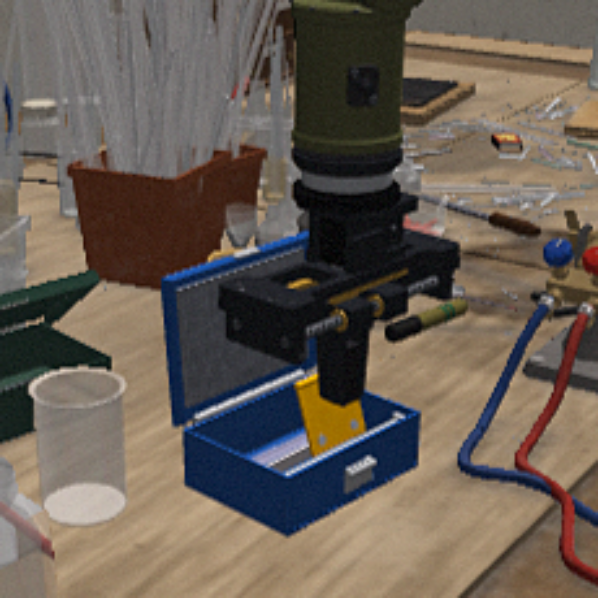

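Call:
move_arm --turn '[[0,0,0],[0,0,0],[0,0,0],[0,0,0],[0,0,0],[0,0,0],[0,0,0],[0,0,0],[0,0,0],[0,0,0]]' --dp '[[-0.12,0,0.04],[-0.12,0,0.05],[-0.12,0,0.06],[-0.14,0,0.1],[-0.14,0,0.11],[-0.13,0,0.12],[-0.12,0,0.13],[-0.11,0,0.13],[-0.05,0,0.1],[-0.05,0,0.1]]' --jaw '[1,1,1,1,1,1,1,1,1,1]'

```text
clock: 6.18
tool_pos: [0.5209, 0.2994, 0.0531]
eef_rot: [0.088, 0.996, -0.0, 0.0]
contact_force: [-0.4, 0.2, 0.0]
opening: 0.008
```

Run:
```python
from h import *
case()
s=snap('side','side4.png')
a=s['frame'][100:330,210:440]; cv2.imwrite('pics/side4z.png',cv2.resize(a,None,fx=2.6,fy=2.6))
```

```text
case mm [-9.2 -0.1 53.1] eul [-1.8000e+02  1.0000e-02  1.6993e+02] q [-0.25  0.99 -0.63  1.75  0.87  0.7   0.03] F [-0.4  0.2  0. ] 6.1833
```

View pics/side4z.png

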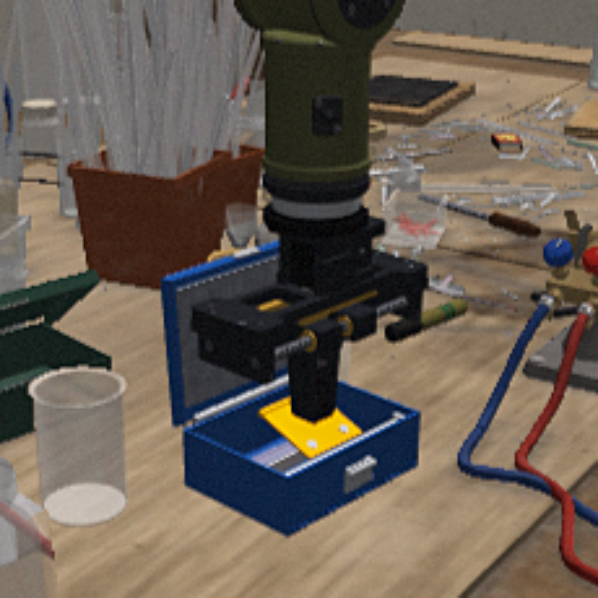

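Call:
move_arm --turn '[[0,0,0],[0,0,0],[0,0,0],[0,0,0],[0,0,0],[0,0,0],[0,0,0],[0,0,0]]' --dp '[[-0.02,0,0.07],[-0.02,0,0.07],[-0.02,0,0.07],[-0.01,0,0.07],[-0.01,0,0.06],[-0.01,0,0.06],[-0.01,0,0.06],[0,0,0.05]]' --jaw '[1,1,1,1,1,1,1,1]'

```text
clock: 6.9
tool_pos: [0.5233, 0.299, 0.0406]
eef_rot: [0.088, 0.996, 0.0, 0.0]
contact_force: [1.2, -0.3, 1.1]
opening: 0.009
```

Call:
move_arm --turn '[[0,0,0],[0,0,0],[0,0,0]]' --dp '[[0,0,0.03],[0,0,0.03],[0,0,0.0]]' --jaw '[1,1,1]'

```text
clock: 7.15
tool_pos: [0.523, 0.2991, 0.0391]
eef_rot: [0.088, 0.996, -0.0, -0.0]
contact_force: [-0.0, -0.7, 0.1]
opening: 0.005
```

Call:
move_arm --turn '[[0,0,0],[0,0,0],[0,0,0]]' --dp '[[0,0,0.03],[0,0,0.02],[0,0,0.0]]' --jaw '[1,1,1]'

```text
clock: 7.4
tool_pos: [0.523, 0.2991, 0.0385]
eef_rot: [0.088, 0.996, -0.0, 0.0]
contact_force: [-0.9, -1.3, 5.3]
opening: 0.004
```

Call:
move_arm --turn '[[0,0,0],[0,0,0]]' --dp '[[0,0,0.02],[0,0,0.0]]' --jaw '[1,1]'

```text
clock: 7.57
tool_pos: [0.523, 0.2991, 0.0384]
eef_rot: [0.088, 0.996, -0.0, 0.0]
contact_force: [-1.9, -2.1, 8.6]
opening: 0.004
```

Run:
```python
from h import *
case()
s=snap('side','side5.png')
a=s['frame'][100:330,210:440]; cv2.imwrite('pics/side5z.png',cv2.resize(a,None,fx=2.6,fy=2.6))
```

```text
case mm [-7.  -0.1 38.4] eul [-1.7999e+02  3.0000e-02  1.6994e+02] q [-0.26  1.01 -0.61  1.75  0.89  0.68  0.02] F [-1.9 -2.1  8.6] 7.5667
```

View pics/side5z.png

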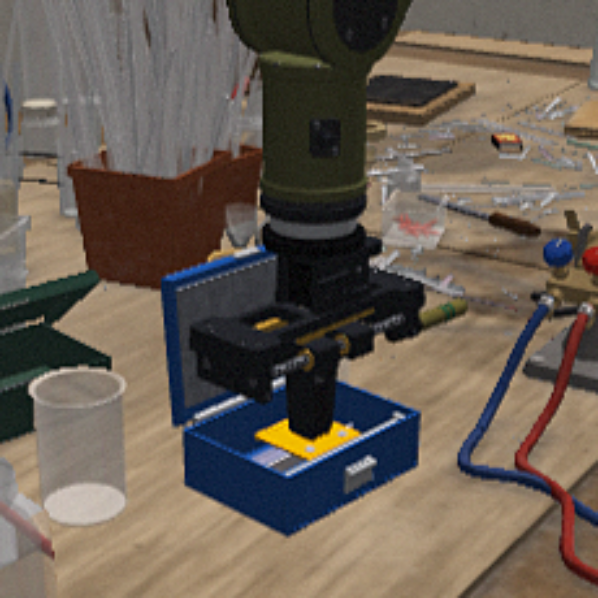

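Call:
move_arm --turn '[[0,0,0],[0,0,0],[0,0,0],[0,0,0],[0,0,0],[0,0,0],[0,0,0],[0,0,0],[0,0,0],[0,0,0]]' --dp '[[0,0,-0.2],[0.1,0,-0.6],[0.1,0,-1],[0.1,0,-1],[0,0,-1],[0,0,-1],[0,0,-1],[0,0,-1],[0,0,-1],[0,0,-1]]' --jaw '[1,1,1,1,1,1,1,1,1,1]'

```text
clock: 8.45
tool_pos: [0.5149, 0.3005, 0.2597]
eef_rot: [0.087, 0.996, 0.0, -0.0]
contact_force: [0.4, -0.1, 0.0]
opening: 0.005
```

Run:
```python
from h import *
case()
t=snap('top','top6.png');s=snap('side','side6.png')
a=s['frame'][100:330,210:440]; cv2.imwrite('pics/side6z.png',cv2.resize(a,None,fx=2.6,fy=2.6))
a=t['frame'][180:330,180:410]; cv2.imwrite('pics/top6z.png',cv2.resize(a,None,fx=3.4,fy=3.4))
```

```text
case mm [-1.530e+01 -1.000e-01  2.597e+02] eul [ 1.7998e+02 -1.0000e-02  1.7000e+02] q [-0.16  0.73 -0.82  1.61  0.59  1.06  0.24] F [ 0.4 -0.1  0. ] 8.45
```

View pics/side6z.png

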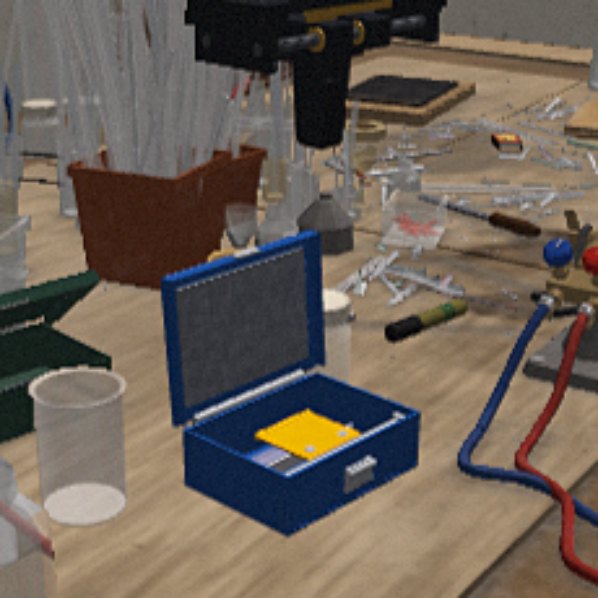

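View pics/top6.png

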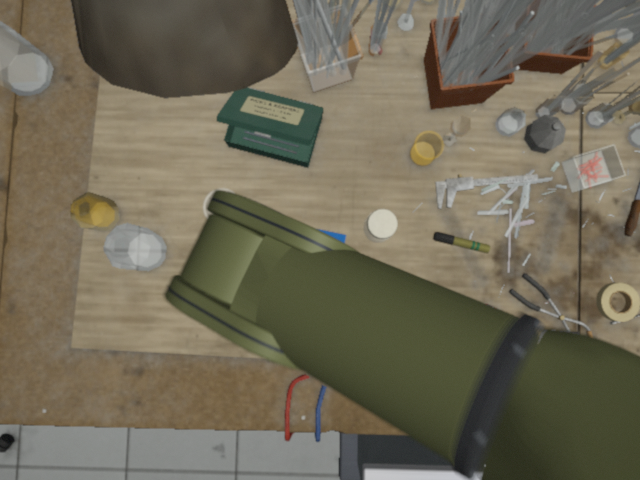

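Call:
move_arm --turn '[[0,0,0],[0,0,0],[0,0,0],[0,0,0],[0,0,0],[0,0,0],[0,0,0],[0,0,0],[0,0,0],[0,0,0]]' --dp '[[-0.48,0,0],[-0.48,0,0],[-0.48,0,0],[-0.48,0,0],[-0.48,0,0],[-0.48,0,0],[-0.48,0,0],[-0.48,0,0],[-0.48,0,0],[-0.48,0,0]]' --jaw '[1,1,1,1,1,1,1,1,1,1]'

```text
clock: 9.38
tool_pos: [0.6336, 0.2791, 0.2569]
eef_rot: [0.087, 0.996, -0.0, -0.001]
contact_force: [0.3, 0.3, -0.2]
opening: 0.01
```

Run:
```python
from h import *
case()
s=snap('side','side7.png')
```

```text
case mm [105.3  -1.1 256.9] eul [-1.7995e+02 -7.0000e-02  1.6998e+02] q [-0.12  0.86 -0.8   1.29  0.62  1.23  0.45] F [ 0.3  0.3 -0.2] 9.3833
```

View pics/side7.png

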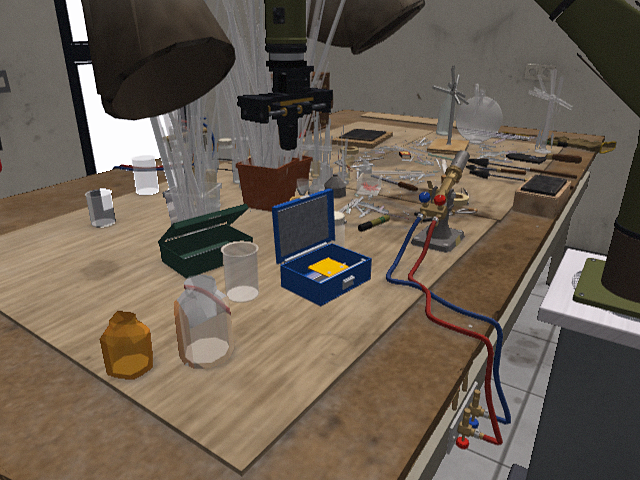

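Call:
move_arm --turn '[[0,0,0],[0,0,0],[0,0,0],[0,0,0],[0,0,0],[0,0,0],[0,0,0],[0,0,0],[0,0,0],[0,0,0]]' --dp '[[0,0.01,0.49],[0,0.01,0.49],[0,0.01,0.49],[0,0.01,0.49],[0,0.01,0.49],[0,0,0.49],[0,0,0.49],[0,0,0.49],[0,0,0.49],[0,0,0.49]]' --jaw '[1,1,1,1,1,1,1,1,1,1]'

```text
clock: 10.27
tool_pos: [0.6341, 0.2806, 0.1337]
eef_rot: [0.088, 0.996, -0.0, -0.0]
contact_force: [0.1, 0.2, 0.5]
opening: -0.0
```

Run:
```python
from h import *
case()
s=snap('side','side8.png')
a=s['frame'][80:310,200:430]; cv2.imwrite('pics/side8z.png',cv2.resize(a,None,fx=2.6,fy=2.6))
```

```text
case mm [105.5   0.4 133.7] eul [-179.99   -0.    169.93] q [-0.14  0.99 -0.74  1.41  0.72  1.02  0.37] F [0.1 0.2 0.5] 10.2667
```

View pics/side8z.png

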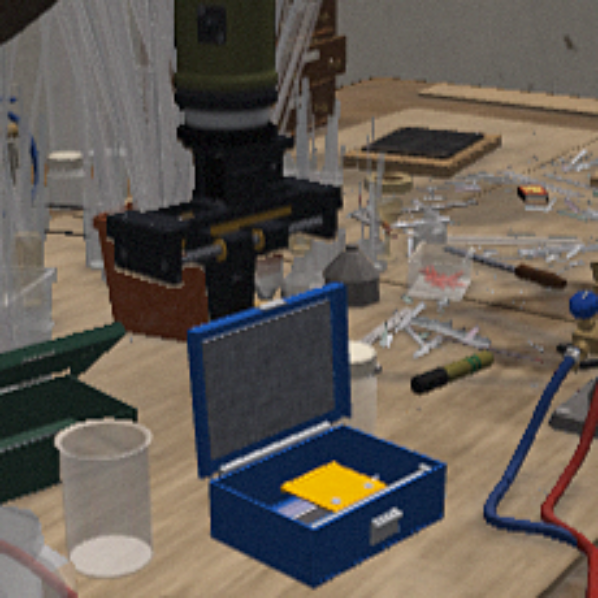

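Call:
move_arm --turn '[[0,0,0],[0,0,0],[0,0,0],[0,0,0],[0,0,0],[0,0,0],[0,0,0],[0,0,0],[0,0,0],[0,0,0]]' --dp '[[0.24,0,0],[0.24,0,0],[0.24,0,0],[0.18,0,0],[0.14,0,0],[0.13,0,0],[0.13,0,0],[0.13,0,0],[0.13,0,0.01],[0.13,0,0.01]]' --jaw '[1,1,1,1,1,1,1,1,1,1]'

```text
clock: 11.15
tool_pos: [0.5927, 0.288, 0.1347]
eef_rot: [0.088, 0.996, 0.0, 0.0]
contact_force: [1.9, -1.1, 1.6]
opening: 0.01
```

Run:
```python
from h import *
case()
s=snap('side','side9.png')
a=s['frame'][80:310,200:430]; cv2.imwrite('pics/side9z.png',cv2.resize(a,None,fx=2.6,fy=2.6))
```

```text
case mm [ 63.5   0.7 134.7] eul [1.7998e+02 5.0000e-02 1.6991e+02] q [-0.16  0.95 -0.73  1.53  0.73  0.95  0.28] F [ 1.9 -1.1  1.6] 11.15
```

View pics/side9z.png

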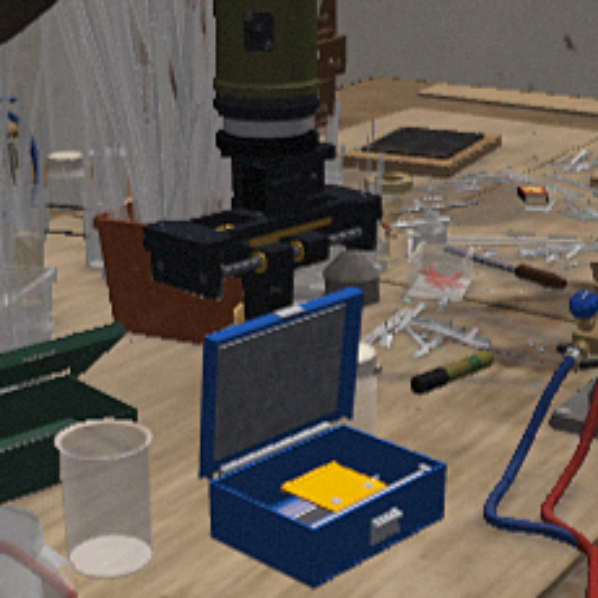

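Call:
move_arm --turn '[[0,0,0],[0,0,0],[0,0,0],[0,0,0],[0,0,0],[0,0,0],[0,0,0],[0,0,0],[0,0,0],[0,0,0]]' --dp '[[0.15,0,0.02],[0.15,0,0.02],[0.15,0,0.03],[0.15,0,0.03],[0.17,0,0.05],[0.17,0,0.05],[0.17,0,0.06],[0.17,0,0.07],[0.16,0,0.08],[0.15,0,0.09]]' --jaw '[1,1,1,1,1,1,1,1,1,1]'

```text
clock: 12.03
tool_pos: [0.5528, 0.2951, 0.1217]
eef_rot: [0.088, 0.996, -0.0, -0.0]
contact_force: [0.9, 0.9, 1.7]
opening: 0.005
```

Run:
```python
from h import *
case()
s=snap('side','side10.png')
a=s['frame'][80:310,200:430]; cv2.imwrite('pics/side10z.png',cv2.resize(a,None,fx=2.6,fy=2.6))
```

```text
case mm [ 23.    1.  121.7] eul [-1.8000e+02 -1.0000e-02  1.6995e+02] q [-0.19  0.93 -0.71  1.64  0.76  0.87  0.18] F [0.9 0.9 1.7] 12.0333
```

View pics/side10z.png

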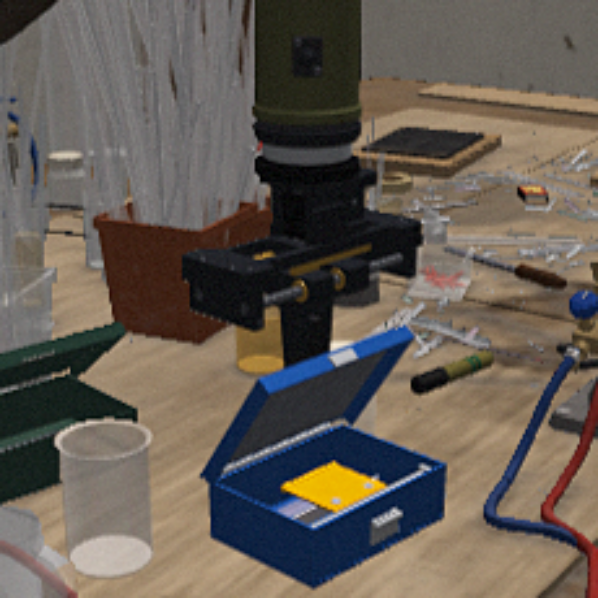

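Call:
move_arm --turn '[[0,0,0],[0,0,0],[0,0,0],[0,0,0],[0,0,0],[0,0,0],[0,0,0],[0,0,0],[0,0,0],[0,0,0]]' --dp '[[0.13,0,0.09],[0.13,0,0.1],[0.13,0,0.1],[0.13,0,0.11],[0.12,0,0.13],[0.12,0,0.14],[0.11,0,0.14],[0.11,0,0.14],[0.1,0,0.14],[0.08,0,0.15]]' --jaw '[1,1,1,1,1,1,1,1,1,1]'

```text
clock: 12.92
tool_pos: [0.5244, 0.3001, 0.0905]
eef_rot: [0.088, 0.996, -0.0, -0.0]
contact_force: [1.0, 0.1, 0.5]
opening: 0.009
```

Run:
```python
from h import *
case()
s=snap('side','side11.png')
a=s['frame'][80:310,200:430]; cv2.imwrite('pics/side11z.png',cv2.resize(a,None,fx=2.6,fy=2.6))
```

```text
case mm [-5.9  1.1 90.5] eul [-1.7999e+02 -1.0000e-02  1.6995e+02] q [-0.23  0.94 -0.67  1.73  0.81  0.77  0.08] F [1.  0.1 0.5] 12.9167
```

View pics/side11z.png

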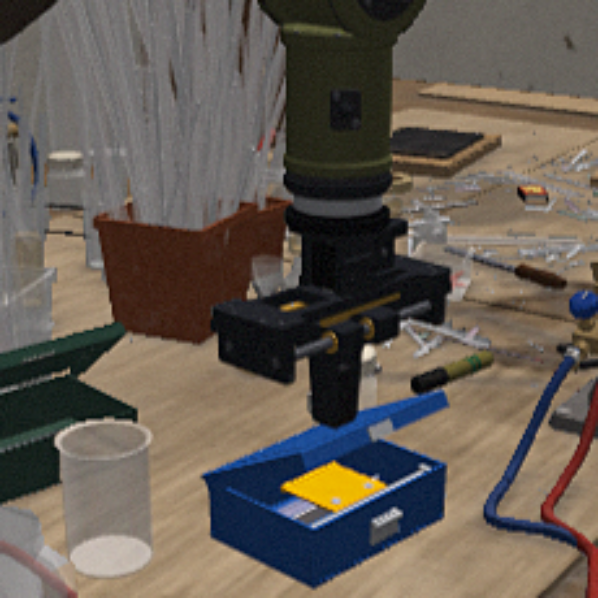

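Call:
move_arm --turn '[[0,0,0],[0,0,0],[0,0,0],[0,0,0],[0,0,0],[0,0,0],[0,0,0],[0,0,0],[0,0,0],[0,0,0]]' --dp '[[0.07,0,0.12],[0.07,0,0.12],[0.06,0,0.13],[0.06,0,0.13],[0.06,0,0.13],[0.04,0,0.13],[0.04,0,0.13],[0.03,0,0.13],[0.02,0,0.12],[0.02,0,0.12]]' --jaw '[1,1,1,1,1,1,1,1,1,1]'

```text
clock: 13.8
tool_pos: [0.5132, 0.302, 0.0591]
eef_rot: [0.088, 0.996, -0.0, 0.0]
contact_force: [1.0, -0.1, 0.8]
opening: 0.003
```

Call:
move_arm --turn '[[0,0,0],[0,0,0],[0,0,0]]' --dp '[[0.01,0,0.06],[0,0,0.06],[0,0,0]]' --jaw '[1,1,1]'

```text
clock: 14.05
tool_pos: [0.5127, 0.302, 0.0561]
eef_rot: [0.088, 0.996, -0.0, -0.0]
contact_force: [0.1, 1.1, -0.3]
opening: 0.006
```

Call:
move_arm --turn '[[0,0,0],[0,0,0],[0,0,0]]' --dp '[[0,0,0.04],[0,0,0.03],[0,0,0]]' --jaw '[1,1,1]'

```text
clock: 14.3
tool_pos: [0.5127, 0.3022, 0.0546]
eef_rot: [0.088, 0.996, -0.0, -0.0]
contact_force: [-0.5, 0.2, 0.9]
opening: 0.005
```

Call:
move_arm --turn '[[0,0,0],[0,0,0],[0,0,0]]' --dp '[[0,0,0.02],[0,0,0.02],[0,0,0]]' --jaw '[1,1,1]'

```text
clock: 14.55
tool_pos: [0.5129, 0.3022, 0.0536]
eef_rot: [0.088, 0.996, 0.0, -0.0]
contact_force: [0.3, -0.3, 0.0]
opening: 0.006
```

Call:
move_arm --turn '[[0,0,0],[0,0,0]]' --dp '[[0,0,0.025],[0,0,0]]' --jaw '[1,1]'

```text
clock: 14.72
tool_pos: [0.513, 0.3022, 0.0535]
eef_rot: [0.088, 0.996, -0.0, 0.0]
contact_force: [-1.1, -0.2, 4.6]
opening: 0.004
```

Call:
move_arm --turn '[[0,0,0],[0,0,0]]' --dp '[[0,0,0.02],[0,0,0]]' --jaw '[1,1]'

```text
clock: 14.88
tool_pos: [0.513, 0.3022, 0.0534]
eef_rot: [0.088, 0.996, -0.0, 0.0]
contact_force: [-2.8, -1.4, 7.4]
opening: 0.002
```

Call:
move_arm --turn '[[0,0,0],[0,0,0],[0,0,0],[0,0,0],[0,0,0],[0,0,0],[0,0,0],[0,0,0],[0,0,0],[0,0,0]]' --dp '[[0,0,-0.1],[0,0,-0.4],[0,0,-0.8],[0,0,-0.9],[0,0,-0.9],[0,0,-0.9],[0,0,-0.9],[0,0,-0.9],[0,0,-0.9],[0,0,-0.9]]' --jaw '[1,1,1,1,1,1,1,1,1,1]'

```text
clock: 15.72
tool_pos: [0.5129, 0.302, 0.2442]
eef_rot: [0.088, 0.996, 0.0, 0.0]
contact_force: [-0.4, 0.5, 0.1]
opening: 0.005
```

Call:
move_arm --turn '[[0,0,0],[0,0,0],[0,0,0],[0,0,0],[0,0,0],[0,0,0],[0,0,0],[0,0,0],[0,0,0],[0,0,0]]' --dp '[[0.1,-0.8,-0.2],[0.1,-0.8,-0.2],[0.1,-0.8,-0.2],[0.1,-0.8,-0.2],[0,-0.8,0],[0,-0.8,0],[0,-0.8,0],[0,-0.8,0],[0,-0.8,0],[0,-0.8,0]]' --jaw '[1,1,1,1,1,1,1,1,1,1]'

```text
clock: 16.55
tool_pos: [0.468, 0.106, 0.2631]
eef_rot: [0.088, 0.996, -0.0, 0.0]
contact_force: [1.3, -0.6, 0.4]
opening: 0.004
```

Run:
```python
from h import *
case()
t=snap('top','top12.png');s=snap('side','side12.png')
a=s['frame'][80:310,200:430]; cv2.imwrite('pics/side12z.png',cv2.resize(a,None,fx=2.6,fy=2.6))
```

```text
case mm [ -28.8 -199.7  263.1] eul [-1.8000e+02  4.0000e-02  1.6995e+02] q [ 0.24  0.59 -0.89  1.94  0.58  0.9   0.44] F [ 1.3 -0.6  0.4] 16.55
```

View pics/side12z.png

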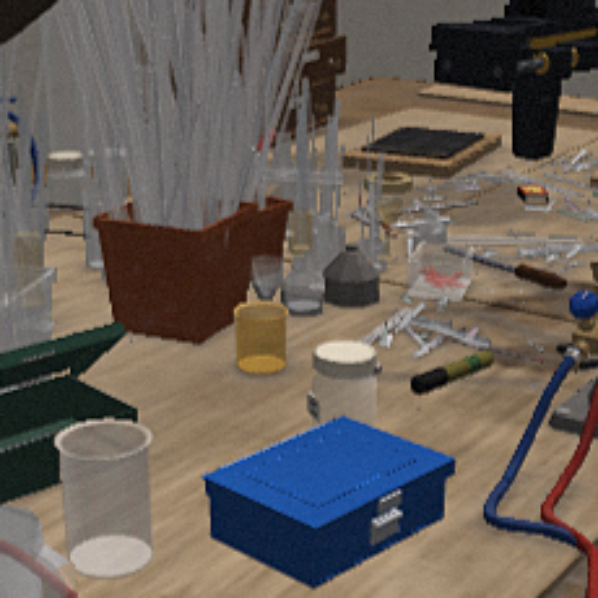

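View pics/top12.png

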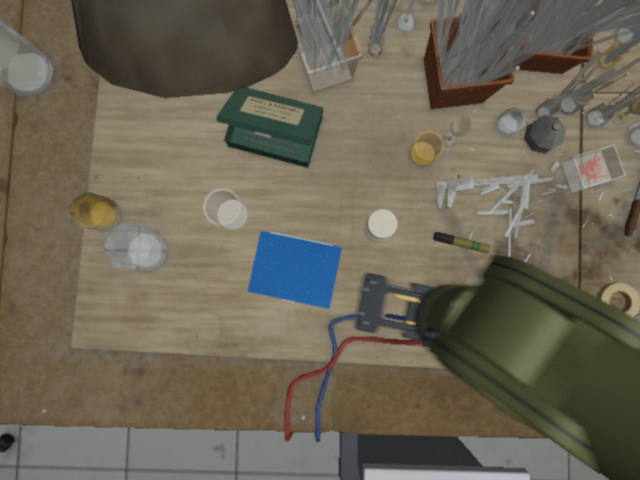

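Run:
```python
from h import *
a=load('side0.png')['frame'];b=load('side12.png')['frame'];t0=load('top0.png')['frame'];t1=load('top12.png')['frame']
def sh(a,b,x0,y0,x1,y1,m=5):
    T=cv2.cvtColor(a,6)[y0:y1,x0:x1];S=cv2.cvtColor(b,6)[y0-m:y1+m,x0-m:x1+m]
    c=cv2.matchTemplate(S,T,cv2.TM_CCOEFF_NORMED);_,v,_,l=cv2.minMaxLoc(c);return (l[0]-m,l[1]-m),round(v,3)
print('case side',sh(a,b,275,270,375,305),'beaker',sh(a,b,218,240,262,303),'marker',sh(a,b,356,213,392,233))
print('top beaker',sh(t0,t1,198,184,252,232),'jar',sh(t0,t1,362,204,402,244),'marker',sh(t0,t1,430,228,494,256))
s,t=load('side12.png'),load('top12.png')
# cover corners: front-left, front-right, back-left
for n,v,u in [('FL',(318,526),None),('FR',(455,463),None),('BL',(205,476),None),('BR',(345,417),None)]:
    uv=(200+v[0]/2.6-.3,80+v[1]/2.6-.3); print(n,plane(s,uv,.053).round(4))
for n,uv in [('BL',(261,232)),('BR',(341,246)),('FR',(331,307)),('FL',(248,292))]: print('top',n,plane(t,uv,.053).round(4))
```

```text
case side ((0, 0), 0.925) beaker ((0, 0), 0.996) marker ((0, 0), 0.996)
top beaker ((0, 0), 0.995) jar ((0, 0), 0.999) marker ((0, 0), 0.998)
FL [0.485  0.3827 0.053 ]
FR [0.4522 0.2392 0.053 ]
BL [0.5986 0.3638 0.053 ]
BR [0.5692 0.2111 0.053 ]
top BL [0.5974 0.3638 0.053 ]
top BR [0.5739 0.2117 0.053 ]
top FR [0.4593 0.2283 0.053 ]
top FL [0.4837 0.3846 0.053 ]
```

Run:
```python
from h import *
print(r.finish_job()); print(r.get_state()['clock'])
```

```text
the job is handed in; nothing more can be done
None
the job is handed in; nothing more can be done
```

With the fingers shut, I pushed the yellow flap down to its stop and then swung the blue cover over to its stop. I then moved the hand about 20 cm clear of the case and handed the job in at about 17 s.

- **Flap:** it stopped at 38.4 mm (38 mm expected), with about 9 N read on the stop.
- **Cover:** it stopped at 53.4 mm (53 mm expected), with about 7 N read on the stop. While they were swinging, the flap and cover readings stayed at about 1 to 3 N.
- **Nothing disturbed:** comparing pictures from before and after, the case, beaker and marker are unmoved to the pixel in the side view. The beaker, jar and marker are unmoved in the top view. The case could only be compared in the side view, because its cover hides it from above.
- **One disagreement:** three of the cover's corners agree within about 5 mm between the two views when placed at the 53 mm shut height. The front right corner differs by about 13 mm. I take that as error in hand-picking the pixel at a slanting angle, since both pictures show the cover lying flush.

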